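Sieve the buttons out of the cedar balls

TASK

Some small buttons have got mixed in with the cedar balls in the sieve that rests on the white tray. Take the sieve by its handle and shake it over the tray until all the buttons have dropped through into the tray and only the balls are left, then tip the balls into the open wooden storage box, and put the empty sieve back level on the rim of the tray as it was. Don't touch the buttons or balls with the gripper, and leave the other things on the desk where they are.

Things in the scene. Friction and masses are not known exactly. Their poses are not given: they have to be found in the camera images.
- tray: White open catch tray, fixed, 220 (x) x 190 (y) x 50 mm high, walls 6 mm, floor 6 mm. Origin at the centre of its underside; x and y along its sides, z up. It may be left or right of the storage box.
- storage_box: Light wooden open box, fixed, 170 (x) x 140 (y) x 50 mm high, walls 7 mm, empty. Origin at the centre of its underside; x and y along its sides, z up.
- sieve: Loose wooden sieve with steel tines, 0.3 kg, resting on the tray's two x-side rims by two 8 mm cross rods (244 mm long, along its x, at y = +-48 mm); its axes start near the tray's. Origin: middle, underside of the rods, 50 mm above the tray's origin; z up. Walls at x = +-57 and y = +69 mm, 42 mm high; open at -y. Balls stay in if it is shaken level along its x.
- sieve_grip (a point): Centre of the sieve's handle bar, free from above: wooden bar along the sieve's x, 14 mm thick (y), 22 mm tall, 110 mm long between its posts, 100 mm above the sieve's origin, over its middle. Axes as the sieve's.
- sieve_floor (a point): Middle of the sieve's floor, at its top, 13 mm above the sieve's origin. The floor is a comb of tines along the sieve's y: two 16 mm wide at x = +-18 mm and a 6 mm ledge at each side wall, leaving three 20 mm slots at x = -36, 0, +36 mm.
- sieve_tips (a point): Middle of the open end (the sieve's -y): the last 24 mm of the tines turn up by 20 degrees to tips here, 66 mm from the middle and 22 mm above the sieve's origin. Balls roll out over them when this end is tipped down 35 to 40 degrees. Tipped 40 degrees about the handle bar, tips and rods are some 100 mm below the bar, the tips straight under it; the back rises on the other side.
- button_1: Small flat black button, a disc 15 mm across and 6 mm thick, 10 g, origin at the centre of its underside. Starts lying flat on one of the two wide tines; falls through when the sieve is shaken along its x so that it slides sideways off the tine.
- button_2: Small flat black button, a disc 15 mm across and 6 mm thick, 10 g, origin at the centre of its underside. Starts lying flat on one of the two wide tines; falls through when the sieve is shaken along its x so that it slides sideways off the tine.
- button_3: Small flat black button, a disc 15 mm across and 6 mm thick, 10 g, origin at the centre of its underside. Starts lying flat on one of the two wide tines; falls through when the sieve is shaken along its x so that it slides sideways off the tine.
- button_4: Small flat black button, a disc 15 mm across and 6 mm thick, 10 g, origin at the centre of its underside. Starts lying flat on one of the two wide tines; falls through when the sieve is shaken along its x so that it slides sideways off the tine.
- ball_1: Wooden cedar ball, 30 mm across, 12 g, origin at its centre. Starts in one of the slots near the back wall, too large to fall through.
- ball_2: Wooden cedar ball, 30 mm across, 12 g, origin at its centre. Starts in one of the slots near the back wall, too large to fall through.
- ball_3: Wooden cedar ball, 30 mm across, 12 g, origin at its centre. Starts in one of the slots near the back wall, too large to fall through.
- tape_measure: Bystander: yellow tape measure, 33 x 71 x 64 mm, origin at the centre of its underside.
- stapler: Bystander: dark stapler, 36 x 146 x 60 mm, origin at the centre of its underside.
- masking_tape: Bystander: roll of masking tape lying flat, 100 mm across, 25 mm high, origin at the centre of its underside.

How it is judged:
On the way:
1. all four buttons lie in the tray while all three balls are still in the sieve (x of button_1 in the frame of tray between -0.106 and 0.106 m and y of button_1 in the frame of tray between -0.091 and 0.091 m and z of button_1 in the frame of tray between 0 and 0.035 m and x of button_2 in the frame of tray between -0.106 and 0.106 m and y of button_2 in the frame of tray between -0.091 and 0.091 m and z of button_2 in the frame of tray between 0 and 0.035 m and x of button_3 in the frame of tray between -0.106 and 0.106 m and y of button_3 in the frame of tray between -0.091 and 0.091 m and z of button_3 in the frame of tray between 0 and 0.035 m and x of button_4 in the frame of tray between -0.106 and 0.106 m and y of button_4 in the frame of tray between -0.091 and 0.091 m and z of button_4 in the frame of tray between 0 and 0.035 m and x of ball_1 in the frame of sieve between -0.056 and 0.056 m and y of ball_1 in the frame of sieve between -0.07 and 0.07 m and z of ball_1 in the frame of sieve between 0 and 0.06 m and x of ball_2 in the frame of sieve between -0.056 and 0.056 m and y of ball_2 in the frame of sieve between -0.07 and 0.07 m and z of ball_2 in the frame of sieve between 0 and 0.06 m and x of ball_3 in the frame of sieve between -0.056 and 0.056 m and y of ball_3 in the frame of sieve between -0.07 and 0.07 m and z of ball_3 in the frame of sieve between 0 and 0.06 m), for 0.2 s.
At the end, for the whole second after the job is handed in: All four buttons are inside the tray and all three balls inside the storage box; the sieve rests on the tray's rim within 30 mm (along the tray's x) and 50 mm (y) of the tray's centre, its underside 44 to 56 mm above the tray's, level within 0.07 rad and at rest (x of button_1 in the frame of tray between -0.106 and 0.106 m and y of button_1 in the frame of tray between -0.091 and 0.091 m and z of button_1 in the frame of tray between 0 and 0.035 m and x of button_2 in the frame of tray between -0.106 and 0.106 m and y of button_2 in the frame of tray between -0.091 and 0.091 m and z of button_2 in the frame of tray between 0 and 0.035 m and x of button_3 in the frame of tray between -0.106 and 0.106 m and y of button_3 in the frame of tray between -0.091 and 0.091 m and z of button_3 in the frame of tray between 0 and 0.035 m and x of button_4 in the frame of tray between -0.106 and 0.106 m and y of button_4 in the frame of tray between -0.091 and 0.091 m and z of button_4 in the frame of tray between 0 and 0.035 m and x of ball_1 in the frame of storage_box between -0.082 and 0.082 m and y of ball_1 in the frame of storage_box between -0.067 and 0.067 m and z of ball_1 in the frame of storage_box between 0 and 0.055 m and x of ball_2 in the frame of storage_box between -0.082 and 0.082 m and y of ball_2 in the frame of storage_box between -0.067 and 0.067 m and z of ball_2 in the frame of storage_box between 0 and 0.055 m and x of ball_3 in the frame of storage_box between -0.082 and 0.082 m and y of ball_3 in the frame of storage_box between -0.067 and 0.067 m and z of ball_3 in the frame of storage_box between 0 and 0.055 m and x of sieve in the frame of tray between -0.03 and 0.03 m and y of sieve in the frame of tray between -0.05 and 0.05 m and z of sieve in the frame of tray between 0.044 and 0.056 m and angle between sieve's own z axis and vertical below 0.07 rad and linear speed of sieve below 0.02 m/s); the robot touches nothing.
It fails at once if the fingers touch a button or a ball (contact force between the fingers and button_1 above 0.3 N or contact force between the fingers and button_2 above 0.3 N or contact force between the fingers and button_3 above 0.3 N or contact force between the fingers and button_4 above 0.3 N or contact force between the fingers and ball_1 above 0.3 N or contact force between the fingers and ball_2 above 0.3 N or contact force between the fingers and ball_3 above 0.3 N).
It fails at once if a bystander is moved by more than 20 mm (distance of any of tape_measure, stapler, masking_tape from where it was at the start of the episode above 0.02 m).
It also fails if it takes over 54 s, if anything falls off the work surface, if the arm or the gripper's body presses on something with over 40 N, if the wrist force passes 120 N, or if a joint passes its speed limit or range.

ROBOT

A 7-joint arm with a two-finger parallel gripper is mounted at the origin on a cart in front of the work surface, level with it; the furniture and walls round the work are solid. World frame = base frame: x ahead of the robot, y to its left, z up, the work surface at z = 0. Lengths are in m, angles in rad, forces in N, time in s.
With the tool pointing down it reaches from about 0.425 to 0.925 m from the base axis. Payload 6.8 kg.
Tool frame: the origin (TCP) lies on the centre line of the jaws, within the pads' length; the fingertips stand 19 mm ahead of it and the grasp point (between the pads) is the TCP; z points along the fingers, y is the line along which they close (so a half turn about z gives the same grasp; the last joint's range is limited). The gripper opens to 85 mm and grips with 20 to 120 N. Pads are 22 mm wide; open, the fingers measure 114 mm over their backs; the gripper's body (76 mm by 85 mm) begins 54 mm behind the grasp point. The pads swing forward as they close: fully open they stand 13 mm farther back than shut.
Start: joints at [-1.272, 0.477, 0.022, 1.555, -0.011, 1.109, -0.083], TCP at [0.267, 0.62, 0.25] pointing down, gripper open.
Joint ranges: [-2.96, 2.96], [-0.34, 2.1], [-1.41, 1.46], [0.24, 2.44], [-1.37, 4.51], [0.17, 1.92], [-2.96, 2.96]. Speed limits (rad/s): [2.39, 2.39, 3.14, 3.14, 3.14, 3.14, 3.14].

INTERFACE

Orientations are given as a rotation vector (axis times angle).
In Python, from bench import r gives the robot as it stands. The module is installed in compiled form; this text tells all that it offers.
- The arm moves only by the tool arm_command, never from a script. Its argument "rows" is a list of rows, each an object of numbers: "fingers": the opening, from -1 (shut) to 1 (fully open); "x", "y", "z": the shift along the tool's x, y, z in m; "ax", "ay", "az": the turn, a rotation vector about the tool's x, y, z in degrees. In form: [{"fingers": .., "x": .., "y": .., "z": .., "ax": .., "ay": .., "az": ..}, ...]. A call has 1 to 10 rows; each row shifts and turns the commanded pose from where the row before left it, along the tool's axes as they then stand; what a row does not reach is not made up. A row lasts 1/12 s, in which the tool goes at most 41.7 mm and 7.16 degrees, less where a joint would pass 70% of its speed; a pose out of reach is approached as far as the arm can. A call is refused whole if a number of a shift passes 0.0417 or a number of a turn 7.16, either way. A call with a gripper value outside its range is refused whole. The fingers move at their own pace and stop on an object; "grip_force" is the grip in N (left out, the last holds). Time passes only in rows, so rows that do not move let the fingers close. It gives the time, the measured TCP pose, the force, the opening and the grip force at its end, in the units of the state.
- r.get_obs(): the state, without advancing time (a new reading comes with each control period).
- r.grab_frame(name): name is "side" or "top" or "wrist"; returns a dict with "frame" (400x640x3 uint8, red, green, blue), "depth" (400x640 float32, m along the optical axis (not along the pixel's ray), 0 where there is no reading), "K" (3x3 intrinsics, pixels), "distortion" ([k1, k2, p1, p2, k3] as OpenCV has them; the pictures are not rectified), "world_from_camera" (4x4, takes a point from camera to world coordinates). Camera axes: x right, y down, z forward; pixel columns grow to the right and rows downward; lengths in m; the calibration is good to about 2 mm. A picture is of the moment at which its call begins.
- r.hand_in(): hands the job in; it is judged then, once.
The state is a dict: "clock": time; "joints": joint angles; "qvel": joint speeds; "tau": joint torques, N m; "tcp_pos": TCP position; "orientation": TCP orientation; "contact_force": force on the tool from outside, world axes, zero at the start; "moment": the same for the moment, N m; "grip_width": finger opening in m; "gripper_force": force on a finger pad.
Only numpy, scipy, OpenCV 4.12 (cv2) and the standard library are available. Lean on these libraries where they do the work, as an engineer would, in place of code of your own. Each camera call takes 0.05 s, during which the arm holds its last target. There are 200 camera calls.

## Working session

There is one attempt and no reset: what is moved stays moved. The work goes in short steps, Python scripts to look and compute and a tool call to move; the robot and the scene stay as the last step left them, time stands still between calls to the robot, and variables do not carry over. Pictures are saved under pics/ and viewed, at most 10 in all, crops included, and the job is handed in when it is done.

Besides the shell and the picture viewer there is one more tool, called by a JSON object that holds its "fn" and its "kwargs", one argument or row to a line. arm_command: Moves the arm, as the interface text tells. Its arguments: {"type":"object","properties":{"rows":{"type":"array"},"grip_force":{"type":"number"}},"required":["rows"]}

```bash
mkdir -p pics; python3 - <<'E'
from bench import r
import cv2,numpy as np
o=r.get_obs();print({k:np.round(v,3) for k,v in o.items()})
for n in("top","side"):
    f=r.grab_frame(n);cv2.imwrite(f"pics/{n}0.png",f["frame"][:,:,::-1]);np.savez(f"{n}0.npz",**f)
    print(n,f["K"].round(1).tolist(),f["distortion"],f["world_from_camera"].round(3).tolist())
E
```

```text
{'clock': np.float64(0.0), 'joints': array([-1.272,  0.478,  0.022,  1.556, -0.012,  1.109, -0.083]), 'qvel': array([-0.   ,  0.   , -0.001, -0.   ,  0.001, -0.001, -0.001]), 'tau': array([ 1.0000e-03, -5.9645e+01,  1.6090e+00, -2.8120e+01,  1.3000e-02,
        9.0000e-03, -0.0000e+00]), 'tcp_pos': array([0.267, 0.619, 0.249]), 'orientation': array([-6.350e-01, -3.077e+00,  3.000e-03]), 'contact_force': array([-0.613,  0.674, -0.592]), 'moment': array([-0.045,  0.028,  0.039]), 'gripper_force': np.float64(0.0), 'grip_width': np.float64(0.086)}
top [[405.5, 0.0, 328.5], [0.0, 405.5, 199.4], [0.0, 0.0, 1.0]] [-0.03370113  0.          0.          0.          0.        ] [[0.02, -0.987, 0.161, 0.421], [-1.0, -0.017, 0.015, -0.01], [-0.012, -0.162, -0.987, 1.509], [0.0, 0.0, 0.0, 1.0]]
side [[399.1, 0.0, 319.7], [0.0, 399.1, 201.5], [0.0, 0.0, 1.0]] [0.03411238 0.         0.         0.         0.        ] [[0.567, -0.642, 0.517, 0.033], [-0.824, -0.455, 0.339, -0.398], [0.018, -0.618, -0.786, 1.043], [0.0, 0.0, 0.0, 1.0]]
```

View pics/top0.png

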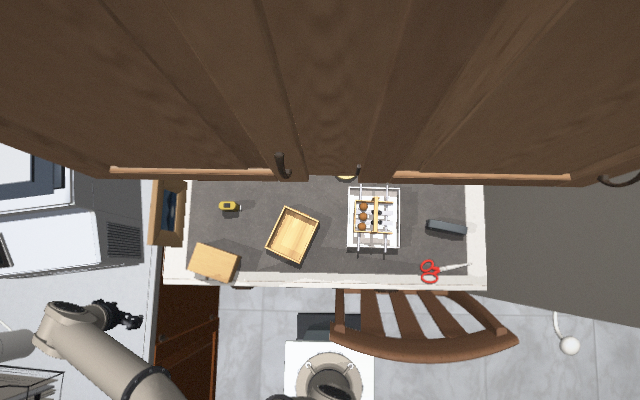

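View pics/side0.png

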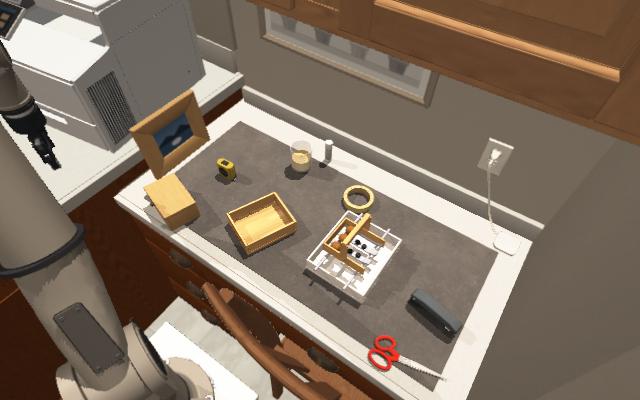

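The top view shows the tray with the sieve at about (374,218) and its handle bar upright at column 376. The balls are on the left at (363,216) and the open end is to the right. The turned storage box is at (292,236). The side view agrees, with the masking tape behind the tray at (358,198). Next I measure from depth.

```bash
cat > h.py <<'E'
import cv2,numpy as np
def pts(f):
    h,w=f["depth"].shape
    u,v=np.meshgrid(np.arange(w),np.arange(h))
    n=cv2.undistortPoints(np.stack([u,v],-1).reshape(-1,1,2).astype(float),f["K"],f["distortion"]).reshape(h,w,2)
    d=f["depth"][...,None]
    p=np.concatenate([n*d,d],-1)
    T=f["world_from_camera"]
    P=p@T[:3,:3].T+T[:3,3]; P[f["depth"]==0]=np.nan
    return P
def rect(xy):
    c,s,a=cv2.minAreaRect(xy.astype(np.float32)); return np.round(c,4),np.round(s,4),round(a,2)
E
python3 - <<'E'
from h import *
for n in("top","side"):
    f=dict(np.load(n+"0.npz"));P=pts(f);hsv=cv2.cvtColor(f["frame"],cv2.COLOR_RGB2HSV)
    if n=="top":
        q=P[165,200:480:40];print("cabinet",q.round(3).tolist()); print("high pts min z",np.nanmin(P[100:170,200:480,2]), P[300:330,310:340].reshape(-1,3)[0])
    x,y,z=P[...,0],P[...,1],P[...,2]
    def rep(name,m):
        m=m.astype(np.uint8);k,l,st,_=cv2.connectedComponentsWithStats(m)
        for i in range(1,k):
            if st[i,4]>25:
                q=P[l==i];print(n,name,st[i].tolist(),rect(q[:,:2]),"z",np.percentile(q[:,2],[5,50,95]).round(3))
    desk=(x>.3)&(x<.9)&(y>-.6)&(y<.6)
    rep("bar",desk&(z>.14)&(z<.175)&(abs(y+.15)<.2))
    rep("box/tray rim",desk&(z>.042)&(z<.056))
    rep("low",desk&(z>.018)&(z<.3))
    wood=desk&(hsv[...,0]>8)&(hsv[...,0]<28)&(hsv[...,1]>60)&(z<.06)&(z>-.01)
    rep("wood",wood)
    white=desk&(hsv[...,1]<40)&(hsv[...,2]>140)&(z<.06)&(z>.01)
    rep("white",white)
E
```

```text
cabinet [[0.592, 0.228, 0.819], [0.591, 0.156, 0.827], [0.574, 0.076, 0.9], [0.611, 0.02, 0.755], [0.599, -0.054, 0.809], [0.603, -0.127, 0.796], [0.591, -0.185, 0.849]]
high pts min z 0.7191348223118569 [ 0.23027528  0.11793411 -0.80820903]
top bar [372, 196, 8, 37, 180] (array([ 0.5966, -0.1475]), array([0.0209, 0.1229]), 88.1) z [0.151 0.162 0.166]
top box/tray rim [174, 180, 9, 68, 195] (array([0.6005, 0.5646]), array([0.2487, 0.0163]), 0.02) z [0.044 0.05  0.055]
top box/tray rim [348, 187, 6, 24, 52] (array([ 0.6651, -0.0658]), array([0.0186, 0.0869]), 88.22) z [0.046 0.05  0.055]
top box/tray rim [361, 186, 25, 4, 49] (array([ 0.707 , -0.1488]), array([0.0878, 0.0073]), 89.34) z [0.044 0.051 0.055]
top box/tray rim [488, 186, 4, 32, 49] (array([ 0.6637, -0.5743]), array([0.0057, 0.1146]), 89.12) z [0.043 0.048 0.055]
top box/tray rim [388, 188, 12, 22, 58] (array([ 0.6743, -0.2386]), array([0.0847, 0.0361]), 26.9) z [0.043 0.048 0.054]
top box/tray rim [264, 205, 55, 59, 340] (array([0.5319, 0.1441]), array([0.1405, 0.1758]), 66.63) z [0.045 0.05  0.055]
top box/tray rim [394,
[... 6150 characters left out ...]
0.011 0.051]
side wood [154, 204, 47, 27, 455] (array([0.4224, 0.3981]), array([0.1246, 0.1094]), 72.37) z [0.004 0.031 0.057]
side white [296, 146, 14, 6, 42] (array([0.8448, 0.2116]), array([0.0132, 0.0468]), 24.93) z [0.045 0.054 0.059]
side white [307, 210, 55, 64, 266] (array([ 0.5933, -0.0849]), array([0.2364, 0.0754]), 6.39) z [0.045 0.051 0.059]
side white [335, 228, 67, 68, 348] (array([ 0.5904, -0.2181]), array([0.0883, 0.242 ]), 79.29) z [0.037 0.051 0.058]
side white [499, 242, 10, 9, 29] (array([ 0.8898, -0.5057]), array([0.0219, 0.0291]), 9.99) z [0.01  0.012 0.015]
side white [507, 248, 10, 6, 26] (array([ 0.8877, -0.5331]), array([0.0163, 0.0261]), 69.8) z [0.01  0.011 0.014]
```

{"fn": "arm_command", "kwargs": {
  "rows": [
    {"az": -5.45,"fingers": 1},
    {"az": -5.45,"fingers": 1},
    {"az": -5.45,"fingers": 1},
    {"az": -5.45,"fingers": 1},
    {"x": -0.0166,"y": -0.0361,"fingers": 1},
    {"x": -0.0166,"y": -0.0361,"fingers": 1},
    {"x": -0.0166,"y": -0.0361,"fingers": 1},
    {"x": -0.0166,"y": -0.0361,"fingers": 1},
    {"x": -0.0166,"y": -0.0361,"fingers": 1},
    {"x": -0.0166,"y": -0.0361,"fingers": 1}
  ],
  "grip_force": 100
}}

```text
validation failed for argument at $.ro...
```

{"fn": "arm_command", "kwargs": {
  "rows": [
    {"x": -0.0166,"y": -0.0361,"fingers": 1},
    {"x": -0.0166,"y": -0.0361,"fingers": 1},
    {"x": -0.0166,"y": -0.0361,"fingers": 1},
    {"x": -0.0166,"y": -0.0361,"fingers": 1},
    {"x": -0.0166,"y": -0.0361,"fingers": 1},
    {"x": -0.0166,"y": -0.0361,"fingers": 1},
    {"x": -0.0166,"y": -0.0361,"fingers": 1},
    {"x": -0.0166,"y": -0.0361,"fingers": 1},
    {"x": -0.0166,"y": -0.0361,"fingers": 1},
    {"x": -0.0166,"y": -0.0361,"fingers": 1}
  ]
}}

```text
validation failed for argument at $.ro...
```

{"fn": "arm_command", "kwargs": {
  "rows": [
    {"x": -0.0166,"y": -0.0361,"fingers": 1},
    {"x": -0.0166,"y": -0.0361,"fingers": 1},
    {"x": -0.0166,"y": -0.0361,"fingers": 1},
    {"x": -0.0166,"y": -0.0361,"fingers": 1},
    {"x": -0.0166,"y": -0.0361,"fingers": 1},
    {"fingers": 1},
    {"fingers": 1}
  ]
}}

```text
validation failed for argument at $.ro...
```

{"fn": "arm_command", "kwargs": {
  "rows": [
    {"fingers": 1,"x": 0,"y": 0,"z": 0,"ax": 0,"ay": 0,"az": -5.45},
    {"fingers": 1,"x": 0,"y": 0,"z": 0,"ax": 0,"ay": 0,"az": -5.45},
    {"fingers": 1,"x": 0,"y": 0,"z": 0,"ax": 0,"ay": 0,"az": -5.45},
    {"fingers": 1,"x": 0,"y": 0,"z": 0,"ax": 0,"ay": 0,"az": -5.45}
  ],
  "grip_force": 100
}}

```text
clock: 0.43
tcp_pos: [0.2669, 0.6196, 0.2497]
orientation: [-0.034, -3.141, 0.002]
contact_force: [-0.5, -0.1, 0.6]
grip_width: 0.0857
gripper_force: 0.0
```

{"fn": "arm_command", "kwargs": {
  "rows": [
    {"fingers": 1,"x": -0.0166,"y": -0.0361,"z": 0,"ax": 0,"ay": 0,"az": 0},
    {"fingers": 1,"x": -0.0166,"y": -0.0361,"z": 0,"ax": 0,"ay": 0,"az": 0},
    {"fingers": 1,"x": -0.0166,"y": -0.0361,"z": 0,"ax": 0,"ay": 0,"az": 0},
    {"fingers": 1,"x": -0.0166,"y": -0.0361,"z": 0,"ax": 0,"ay": 0,"az": 0},
    {"fingers": 1,"x": -0.0166,"y": -0.0361,"z": 0,"ax": 0,"ay": 0,"az": 0},
    {"fingers": 1,"x": -0.0166,"y": -0.0361,"z": 0,"ax": 0,"ay": 0,"az": 0},
    {"fingers": 1,"x": -0.0166,"y": -0.0361,"z": 0,"ax": 0,"ay": 0,"az": 0},
    {"fingers": 1,"x": -0.0166,"y": -0.0361,"z": 0,"ax": 0,"ay": 0,"az": 0},
    {"fingers": 1,"x": -0.0166,"y": -0.0361,"z": 0,"ax": 0,"ay": 0,"az": 0},
    {"fingers": 1,"x": -0.0166,"y": -0.0361,"z": 0,"ax": 0,"ay": 0,"az": 0}
  ]
}}

```text
clock: 1.27
tcp_pos: [0.4237, 0.2526, 0.2502]
orientation: [-0.041, -3.141, 0.0]
contact_force: [1.2, 0.2, -0.0]
grip_width: 0.0853
gripper_force: 0.0
```

{"fn": "arm_command", "kwargs": {
  "rows": [
    {"fingers": 1,"x": -0.0166,"y": -0.0361,"z": 0,"ax": 0,"ay": 0,"az": 0},
    {"fingers": 1,"x": -0.0166,"y": -0.0361,"z": 0,"ax": 0,"ay": 0,"az": 0},
    {"fingers": 1,"x": -0.0166,"y": -0.0361,"z": 0,"ax": 0,"ay": 0,"az": 0},
    {"fingers": 1,"x": -0.0166,"y": -0.0361,"z": 0,"ax": 0,"ay": 0,"az": 0},
    {"fingers": 1,"x": -0.0166,"y": -0.0361,"z": 0,"ax": 0,"ay": 0,"az": 0},
    {"fingers": 1,"x": -0.0166,"y": -0.0361,"z": 0,"ax": 0,"ay": 0,"az": 0},
    {"fingers": 1,"x": -0.0166,"y": -0.0361,"z": 0,"ax": 0,"ay": 0,"az": 0},
    {"fingers": 1,"x": -0.0166,"y": -0.0361,"z": 0,"ax": 0,"ay": 0,"az": 0},
    {"fingers": 1,"x": -0.0166,"y": -0.0361,"z": 0,"ax": 0,"ay": 0,"az": 0},
    {"fingers": 1,"x": -0.0166,"y": -0.0361,"z": 0,"ax": 0,"ay": 0,"az": 0}
  ]
}}

```text
clock: 2.1
tcp_pos: [0.5801, -0.1124, 0.25]
orientation: [-0.041, -3.141, -0.0]
contact_force: [0.7, 0.6, 0.4]
grip_width: 0.0857
gripper_force: 0.0
```

{"fn": "arm_command", "kwargs": {
  "rows": [
    {"fingers": 1,"x": -0.0166,"y": -0.0361,"z": 0,"ax": 0,"ay": 0,"az": 0},
    {"fingers": 1,"x": 0,"y": 0,"z": 0,"ax": 0,"ay": 0,"az": 0},
    {"fingers": 1,"x": 0,"y": 0,"z": 0,"ax": 0,"ay": 0,"az": 0}
  ]
}}

```text
clock: 2.35
tcp_pos: [0.5953, -0.1501, 0.2497]
orientation: [-0.049, -3.14, 0.002]
contact_force: [0.1, 1.1, 0.2]
grip_width: 0.0853
gripper_force: 0.0
```

```bash
python3 - <<'E'
from bench import r
from h import *
o=r.get_obs();print(o["tcp_pos"].round(4),o["orientation"].round(3),o["joints"].round(2))
f=r.grab_frame("wrist");P=pts(f);cv2.imwrite("pics/wrist1.png",f["frame"][:,:,::-1])
z=P[...,2];m=((z>.15)&(z<.172)).astype(np.uint8)
k,l,st,_=cv2.connectedComponentsWithStats(m)
for i in range(1,k):
    if st[i,4]>100: q=P[l==i];print(st[i],rect(q[:,:2]),np.median(q[:,2]))
E
```

```text
[ 0.5953 -0.1501  0.2497] [-4.90e-02 -3.14e+00  2.00e-03] [-0.11  0.39  0.34  1.73 -0.14  1.05  1.81]
[ 304  124   31  157 3066] (array([ 0.5942, -0.1496]), array([0.0214, 0.1215]), 88.04) 0.160016877494622
```

View pics/wrist1.png

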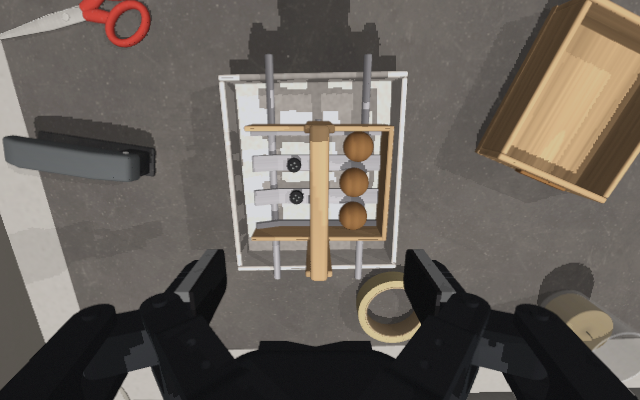

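The wrist view shows the bar along column 318, midway between the fingers. The balls are at (355,147), (354,182) and (353,216), and two buttons are at (294,165) and (296,197). The other two buttons are hidden under the bar. The tool is aligned, so I descend and grip.

{"fn": "arm_command", "kwargs": {
  "rows": [
    {"fingers": 1,"x": 0,"y": 0,"z": 0.02,"ax": 0,"ay": 0,"az": 0},
    {"fingers": 1,"x": 0,"y": 0,"z": 0.025,"ax": 0,"ay": 0,"az": 0},
    {"fingers": 1,"x": 0,"y": 0,"z": 0.025,"ax": 0,"ay": 0,"az": 0},
    {"fingers": 1,"x": 0,"y": 0,"z": 0.018,"ax": 0,"ay": 0,"az": 0},
    {"fingers": 1,"x": 0,"y": 0,"z": 0.01,"ax": 0,"ay": 0,"az": 0},
    {"fingers": 1,"x": 0,"y": 0,"z": 0,"ax": 0,"ay": 0,"az": 0}
  ]
}}

```text
clock: 2.9
tcp_pos: [0.594, -0.1448, 0.15]
orientation: [-0.037, -3.137, -0.002]
contact_force: [-0.9, -0.3, -0.1]
grip_width: 0.0854
gripper_force: 0.0
```

{"fn": "arm_command", "kwargs": {
  "rows": [
    {"fingers": -1,"x": 0,"y": 0,"z": 0,"ax": 0,"ay": 0,"az": 0},
    {"fingers": -1,"x": 0,"y": 0,"z": 0,"ax": 0,"ay": 0,"az": 0},
    {"fingers": -1,"x": 0,"y": 0,"z": 0,"ax": 0,"ay": 0,"az": 0},
    {"fingers": -1,"x": 0,"y": 0,"z": 0,"ax": 0,"ay": 0,"az": 0},
    {"fingers": -1,"x": 0,"y": 0,"z": 0,"ax": 0,"ay": 0,"az": 0},
    {"fingers": -1,"x": 0,"y": 0,"z": 0,"ax": 0,"ay": 0,"az": 0},
    {"fingers": -1,"x": 0,"y": 0,"z": 0,"ax": 0,"ay": 0,"az": 0},
    {"fingers": -1,"x": 0,"y": 0,"z": 0,"ax": 0,"ay": 0,"az": 0}
  ],
  "grip_force": 100
}}

```text
clock: 3.57
tcp_pos: [0.596, -0.1473, 0.153]
orientation: [0.042, 3.14, -0.0]
contact_force: [-1.1, 0.4, 6.6]
grip_width: 0.0124
gripper_force: 97.5
```

{"fn": "arm_command", "kwargs": {
  "rows": [
    {"fingers": -1,"x": 0,"y": 0,"z": -0.01,"ax": 0,"ay": 0,"az": 0},
    {"fingers": -1,"x": 0,"y": 0,"z": -0.01,"ax": 0,"ay": 0,"az": 0},
    {"fingers": -1,"x": 0,"y": 0,"z": 0,"ax": 0,"ay": 0,"az": 0}
  ]
}}

```text
clock: 3.82
tcp_pos: [0.5964, -0.1474, 0.1742]
orientation: [0.041, 3.139, -0.001]
contact_force: [1.7, -0.4, -3.6]
grip_width: 0.0122
gripper_force: 97.8
```

{"fn": "arm_command", "kwargs": {
  "rows": [
    {"fingers": -1,"x": 0.015,"y": 0,"z": 0,"ax": 0,"ay": 0,"az": 0},
    {"fingers": -1,"x": -0.015,"y": 0,"z": 0,"ax": 0,"ay": 0,"az": 0},
    {"fingers": -1,"x": -0.015,"y": 0,"z": 0,"ax": 0,"ay": 0,"az": 0},
    {"fingers": -1,"x": 0.015,"y": 0,"z": 0,"ax": 0,"ay": 0,"az": 0},
    {"fingers": -1,"x": 0.015,"y": 0,"z": 0,"ax": 0,"ay": 0,"az": 0},
    {"fingers": -1,"x": -0.015,"y": 0,"z": 0,"ax": 0,"ay": 0,"az": 0},
    {"fingers": -1,"x": -0.015,"y": 0,"z": 0,"ax": 0,"ay": 0,"az": 0},
    {"fingers": -1,"x": 0.015,"y": 0,"z": 0,"ax": 0,"ay": 0,"az": 0},
    {"fingers": -1,"x": 0,"y": 0,"z": 0,"ax": 0,"ay": 0,"az": 0}
  ]
}}

```text
clock: 4.57
tcp_pos: [0.594, -0.1472, 0.1718]
orientation: [-0.042, -3.139, -0.0]
contact_force: [-1.4, -1.1, -4.1]
grip_width: 0.0122
gripper_force: 98.0
```

```bash
python3 - <<'E'
from bench import r
from h import *
o=r.get_obs();print(o["tcp_pos"].round(4),o["orientation"].round(3),o["joints"].round(2))
a=[cv2.resize(r.grab_frame("top")["frame"][170:260,330:420],(400,400)),cv2.resize(r.grab_frame("side")["frame"][190:320,290:420],(400,400))]
cv2.imwrite("pics/s2.png",np.hstack(a)[:,:,::-1])
E
```

```text
[ 0.594  -0.1472  0.1718] [-0.042 -3.139 -0.   ] [-0.09  0.47  0.31  1.8  -0.18  0.9   1.84]
```

View pics/s2.png

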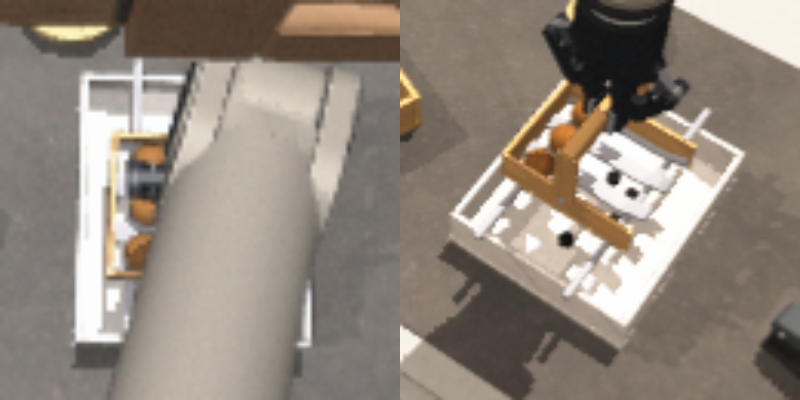

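The side crop (right half) shows the sieve held level with all three balls at its back. One button is in the tray at (565,238), and two are still on a tine at (612,180) and (632,193). I shake harder.

{"fn": "arm_command", "kwargs": {
  "rows": [
    {"fingers": -1,"x": 0.02,"y": 0,"z": 0,"ax": 0,"ay": 0,"az": 0},
    {"fingers": -1,"x": -0.02,"y": 0,"z": 0,"ax": 0,"ay": 0,"az": 0},
    {"fingers": -1,"x": -0.02,"y": 0,"z": 0,"ax": 0,"ay": 0,"az": 0},
    {"fingers": -1,"x": 0.02,"y": 0,"z": 0,"ax": 0,"ay": 0,"az": 0},
    {"fingers": -1,"x": 0.02,"y": 0,"z": 0,"ax": 0,"ay": 0,"az": 0},
    {"fingers": -1,"x": -0.02,"y": 0,"z": 0,"ax": 0,"ay": 0,"az": 0},
    {"fingers": -1,"x": -0.02,"y": 0,"z": 0,"ax": 0,"ay": 0,"az": 0},
    {"fingers": -1,"x": 0.02,"y": 0,"z": 0,"ax": 0,"ay": 0,"az": 0},
    {"fingers": -1,"x": 0,"y": 0,"z": 0,"ax": 0,"ay": 0,"az": 0}
  ]
}}

```text
clock: 5.42
tcp_pos: [0.594, -0.1472, 0.1717]
orientation: [-0.042, -3.138, -0.0]
contact_force: [-1.8, -0.3, -4.5]
grip_width: 0.0126
gripper_force: 98.0
```

```bash
python3 - <<'E'
from bench import r
from h import *
o=r.get_obs();print(o["tcp_pos"].round(4),o["orientation"].round(3),o["joints"].round(2))
a=[cv2.resize(r.grab_frame("wrist")["frame"][:320,120:520],(440,352)),cv2.resize(r.grab_frame("side")["frame"][200:310,300:410],(352,352))]
cv2.imwrite("pics/s3.png",np.hstack(a)[:,:,::-1])
E
```

```text
[ 0.594  -0.1472  0.1717] [-0.042 -3.138 -0.   ] [-0.09  0.47  0.31  1.8  -0.18  0.9   1.84]
```

View pics/s3.png

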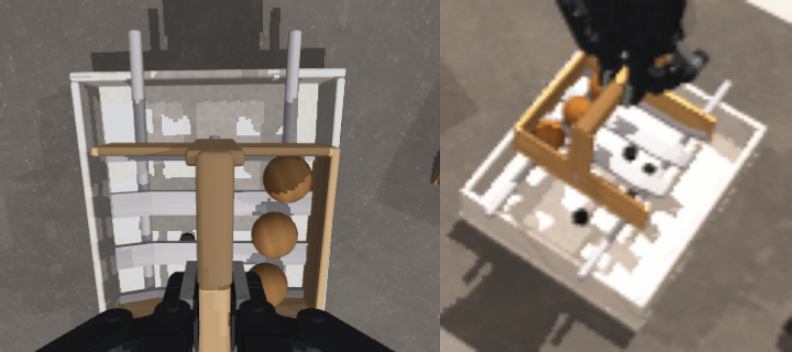

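The wrist crop shows both tines clear to the left of the bar, apart from a dark spot at (187,238). The side crop still shows black spots at (630,152), (648,168) and (580,216). I check their heights.

```bash
cat > btn.py <<'E'
from bench import r
from h import *
o=r.get_obs();print(o["tcp_pos"].round(4))
for n in("wrist","side"):
    f=r.grab_frame(n);P=pts(f);v=f["frame"].max(2)
    x,y,z=P[...,0],P[...,1],P[...,2]
    m=((v<75)&(abs(x-.595)<.12)&(abs(y+.15)<.11)&(z<.11)).astype(np.uint8)
    k,l,st,c=cv2.connectedComponentsWithStats(m)
    for i in range(1,k):
        if st[i,4]>=5:print(n,st[i],np.median(P[l==i],0).round(3))
    b=((f["frame"][...,0].astype(int)-f["frame"][...,2]>50)&(v<190)&(z<.11)&(z>.06)&(abs(y+.15)<.1)&(abs(x-.595)<.08)).astype(np.uint8)
    k,l,st,c=cv2.connectedComponentsWithStats(b)
    for i in range(1,k):
        if st[i,4]>=15:print(n,"brown",st[i],np.median(P[l==i],0).round(3))
E
python3 btn.py
```

```text
[ 0.5954 -0.1473  0.1722]
wrist [251  51 130  11 995] [ 0.478 -0.143 -0.001]
wrist [393  50  22   9 188] [ 0.478 -0.067 -0.001]
wrist [204  55  34   7 212] [ 0.478 -0.23  -0.001]
wrist [359 142  36  34 237] [ 0.555 -0.116  0.098]
wrist [ 395  142   25  138 1716] [ 0.591 -0.085  0.096]
wrist [349 193  27  22  87] [ 0.582 -0.118  0.094]
wrist [284 210  13   9 104] [ 0.624 -0.175  0.011]
wrist [347 239  24  13 103] [ 0.617 -0.12   0.093]
wrist brown [212 134   8   7  20] [ 0.538 -0.208  0.11 ]
wrist brown [368 134  14   7  30] [ 0.54  -0.111  0.11 ]
wrist brown [393 134  10   7  25] [ 0.541 -0.097  0.11 ]
wrist brown [ 362  145   42   40 1075] [ 0.558 -0.104  0.104]
wrist brown [414 193   4  18  22] [ 0.581 -0.084  0.11 ]
wrist brown [ 350  197   41   38 1154] [ 0.592 -0.112  0.104]
wrist brown [355 245  27  34 600] [ 0.625 -0.112  0.104]
side [358 246   3   4  11] [ 0.635 -0.15   0.013]
side [364 251   3   3   5] [ 0.63  -0.173  0.012]
side [342 266   4   4  16] [ 0.55  -0.149  0.012]
side [304 269  57  39 250] [ 0.481 -0.141  0.001]
side brown [326 217  25  30 185] [ 0.591 -0.087  0.101]
side brown [364 229  22  13 102] [ 0.647 -0.182  0.096]
side brown [339 231   7   8  28] [ 0.588 -0.109  0.104]
side brown [323 241  42  31 256] [ 0.539 -0.153  0.094]
```

Three buttons lie in the tray at z≈0.012. The fourth is hidden, so I shake once more and look from a shifted position.

{"fn": "arm_command", "kwargs": {
  "rows": [
    {"fingers": -1,"x": 0.022,"y": 0,"z": 0,"ax": 0,"ay": 0,"az": 0},
    {"fingers": -1,"x": -0.022,"y": 0,"z": 0,"ax": 0,"ay": 0,"az": 0},
    {"fingers": -1,"x": -0.022,"y": 0,"z": 0,"ax": 0,"ay": 0,"az": 0},
    {"fingers": -1,"x": 0.022,"y": 0,"z": 0,"ax": 0,"ay": 0,"az": 0},
    {"fingers": -1,"x": 0.022,"y": 0,"z": 0,"ax": 0,"ay": 0,"az": 0},
    {"fingers": -1,"x": -0.022,"y": 0,"z": 0,"ax": 0,"ay": 0,"az": 0},
    {"fingers": -1,"x": -0.022,"y": 0,"z": 0,"ax": 0,"ay": 0,"az": 0},
    {"fingers": -1,"x": 0.022,"y": 0,"z": 0,"ax": 0,"ay": 0,"az": 0},
    {"fingers": -1,"x": 0.018,"y": 0,"z": 0,"ax": 0,"ay": 0,"az": 0},
    {"fingers": -1,"x": 0,"y": 0,"z": 0,"ax": 0,"ay": 0,"az": 0}
  ]
}}

```text
clock: 6.45
tcp_pos: [0.5746, -0.1471, 0.1717]
orientation: [-0.043, -3.138, -0.0]
contact_force: [-1.0, 0.1, -4.1]
grip_width: 0.0124
gripper_force: 98.2
```

```bash
python3 btn.py | grep -v brown
```

```text
[ 0.5746 -0.1471  0.1717]
wrist [ 252   74  128   17 1468] [ 0.48  -0.145 -0.001]
wrist [391  76  23  13 276] [ 0.481 -0.067 -0.001]
wrist [207  81  33  11 347] [ 0.48  -0.231 -0.   ]
wrist [ 396  142   24  138 1324] [ 0.571 -0.085  0.097]
wrist [364 156  16  23  76] [ 0.54  -0.114  0.099]
wrist [333 193  21   9  42] [ 0.56  -0.13   0.093]
wrist [355 194   5   3   7] [ 0.56  -0.12   0.093]
wrist [282 197  15  15 166] [ 0.591 -0.175  0.011]
wrist [402 199   1   6   6] [ 0.569 -0.085  0.083]
wrist [342 239  17   8  65] [ 0.595 -0.126  0.093]
side [342 267   4   3  11] [ 0.547 -0.15   0.013]
side [304 269  56  39 236] [ 0.481 -0.144  0.001]
```

{"fn": "arm_command", "kwargs": {
  "rows": [
    {"fingers": -1,"x": 0,"y": 0.02,"z": 0,"ax": 0,"ay": 0,"az": 0},
    {"fingers": -1,"x": 0,"y": 0.02,"z": 0,"ax": 0,"ay": 0,"az": 0},
    {"fingers": -1,"x": 0,"y": 0,"z": 0,"ax": 0,"ay": 0,"az": 0}
  ]
}}

```text
clock: 6.8
tcp_pos: [0.5805, -0.1012, 0.1724]
orientation: [0.033, 3.14, 0.005]
contact_force: [-0.2, 1.2, -4.4]
grip_width: 0.0124
gripper_force: 98.3
```

```bash
python3 btn.py | grep -v brown
```

```text
[ 0.5805 -0.1012  0.1724]
wrist [380  61   1   6   6] [ 0.48  -0.057  0.073]
wrist [ 252   69  128   31 1617] [ 0.48  -0.094 -0.001]
wrist [155  72  85  12 841] [ 0.479 -0.208 -0.001]
wrist [372 119   6  11  61] [ 0.523 -0.046 -0.   ]
wrist [345 142  35  29 229] [ 0.536 -0.078  0.098]
wrist [259 147  15  16 186] [ 0.549 -0.148  0.011]
wrist [333 193  13   3  25] [ 0.565 -0.087  0.094]
wrist [235 197  13   9  87] [ 0.594 -0.175  0.012]
wrist [369 197   4   8  31] [ 0.598 -0.047 -0.001]
wrist [265 241  10   4  27] [ 0.639 -0.15   0.011]
wrist [341 240  10   5  21] [ 0.601 -0.082  0.093]
wrist [396 250   8   8  21] [ 0.615 -0.04   0.086]
wrist [360 257  48  23 229] [ 0.626 -0.04   0.086]
side [364 251   3   5  12] [ 0.625 -0.175  0.014]
side [357 260   4   4  14] [ 0.592 -0.175  0.014]
side [300 263  60  45 279] [ 0.481 -0.13   0.001]
side [342 266   4   4  14] [ 0.55  -0.149  0.013]
```

All four buttons are now in the tray at z≈0.012: (0.549,-0.148), (0.594,-0.175), (0.639,-0.150) and (0.625,-0.175). The balls are still in the sieve. Next I raise the sieve, turn it to line up with the box, and lean it slightly back for the carry.

{"fn": "arm_command", "kwargs": {
  "rows": [
    {"fingers": -1,"x": 0,"y": 0,"z": -0.007,"ax": 0,"ay": 0,"az": 3.4},
    {"fingers": -1,"x": 0,"y": 0,"z": -0.007,"ax": 0,"ay": 0,"az": 3.4},
    {"fingers": -1,"x": 0,"y": 0,"z": -0.007,"ax": 0,"ay": 0,"az": 3.4},
    {"fingers": -1,"x": 0,"y": 0,"z": -0.007,"ax": 0,"ay": 0,"az": 3.4},
    {"fingers": -1,"x": 0,"y": 0,"z": -0.007,"ax": 0,"ay": 0,"az": 3.4},
    {"fingers": -1,"x": 0,"y": 0,"z": 0,"ax": 0,"ay": 0,"az": 3.4},
    {"fingers": -1,"x": 0,"y": 0,"z": 0,"ax": 3,"ay": 0,"az": 0},
    {"fingers": -1,"x": 0,"y": 0,"z": 0,"ax": 4,"ay": 0,"az": 0},
    {"fingers": -1,"x": 0,"y": 0,"z": 0,"ax": 0,"ay": 0,"az": 0}
  ]
}}

```text
clock: 7.65
tcp_pos: [0.5802, -0.1046, 0.2072]
orientation: [-0.586, -3.058, 0.189]
contact_force: [-0.5, 1.8, -2.8]
grip_width: 0.0123
gripper_force: 98.4
```

```bash
cat > go.py <<'E'
import sys,numpy as np
from scipy.spatial.transform import Rotation as R
from bench import r
o=r.get_obs();M=R.from_rotvec(o["orientation"]).as_matrix();p=o["tcp_pos"]
print("t",o["clock"],"tcp",p.round(4),"joints",o["joints"].round(2));print("toolaxes cols\n",M.round(3))
print("shift in tool axes",(M.T@(np.array(eval(sys.argv[1]))-p)).round(4))
E
python3 go.py "[.541,.166,.207]"; python3 btn.py|grep wrist.*brown
```

```text
t 7.65 tcp [ 0.5802 -0.1046  0.2072] joints [-0.33  0.42  0.45  1.82 -0.07  0.98  1.32]
toolaxes cols
 [[-0.929  0.367 -0.045]
 [ 0.37   0.922 -0.115]
 [-0.001 -0.123 -0.992]]
shift in tool axes [ 0.1365  0.2351 -0.0291]
```

{"fn": "arm_command", "kwargs": {
  "rows": [
    {"fingers": -1,"x": 0.005,"y": 0.009,"z": -0.0011,"ax": 0,"ay": 0,"az": 0},
    {"fingers": -1,"x": 0.0105,"y": 0.0181,"z": -0.0022,"ax": 0,"ay": 0,"az": 0},
    {"fingers": -1,"x": 0.0105,"y": 0.0181,"z": -0.0022,"ax": 0,"ay": 0,"az": 0},
    {"fingers": -1,"x": 0.0105,"y": 0.0181,"z": -0.0022,"ax": 0,"ay": 0,"az": 0},
    {"fingers": -1,"x": 0.0105,"y": 0.0181,"z": -0.0022,"ax": 0,"ay": 0,"az": 0},
    {"fingers": -1,"x": 0.0105,"y": 0.0181,"z": -0.0022,"ax": 0,"ay": 0,"az": 0},
    {"fingers": -1,"x": 0.0105,"y": 0.0181,"z": -0.0022,"ax": 0,"ay": 0,"az": 0}
  ]
}}

```text
clock: 8.33
tcp_pos: [0.5594, 0.0292, 0.2074]
orientation: [-0.594, -3.056, 0.184]
contact_force: [0.9, -0.2, -3.2]
grip_width: 0.0119
gripper_force: 98.4
```

{"fn": "arm_command", "kwargs": {
  "rows": [
    {"fingers": -1,"x": 0.0105,"y": 0.0181,"z": -0.0022,"ax": 0,"ay": 0,"az": 0},
    {"fingers": -1,"x": 0.0105,"y": 0.0181,"z": -0.0022,"ax": 0,"ay": 0,"az": 0},
    {"fingers": -1,"x": 0.0105,"y": 0.0181,"z": -0.0022,"ax": 0,"ay": 0,"az": 0},
    {"fingers": -1,"x": 0.0105,"y": 0.0181,"z": -0.0022,"ax": 0,"ay": 0,"az": 0},
    {"fingers": -1,"x": 0.0105,"y": 0.0181,"z": -0.0022,"ax": 0,"ay": 0,"az": 0},
    {"fingers": -1,"x": 0.0105,"y": 0.0181,"z": -0.0022,"ax": 0,"ay": 0,"az": 0},
    {"fingers": -1,"x": 0.005,"y": 0.009,"z": -0.0011,"ax": 0,"ay": 0,"az": 0},
    {"fingers": -1,"x": 0,"y": 0,"z": 0,"ax": 0,"ay": 0,"az": 0},
    {"fingers": -1,"x": 0,"y": 0,"z": 0,"ax": 0,"ay": 0,"az": 0}
  ]
}}

```text
clock: 9.08
tcp_pos: [0.5409, 0.1633, 0.2071]
orientation: [-0.592, -3.056, 0.187]
contact_force: [0.2, -0.1, -3.1]
grip_width: 0.0126
gripper_force: 98.4
```

```bash
python3 go.py "[.541,.166,.182]"; python3 - <<'E'
from bench import r
import cv2,numpy as np
a=[cv2.resize(r.grab_frame("wrist")["frame"][:,:],(480,300)),cv2.resize(r.grab_frame("side")["frame"][140:260,200:320],(300,300))]
cv2.imwrite("pics/s4.png",np.hstack(a)[:,:,::-1])
E
```

```text
t 9.0833 tcp [0.5409 0.1633 0.2071] joints [-0.73  0.4   0.37  1.83 -0.06  1.02  0.84]
toolaxes cols
 [[-0.928  0.37  -0.045]
 [ 0.373  0.921 -0.113]
 [-0.    -0.122 -0.993]]
shift in tool axes [0.0009 0.0056 0.0246]
```

View pics/s4.png

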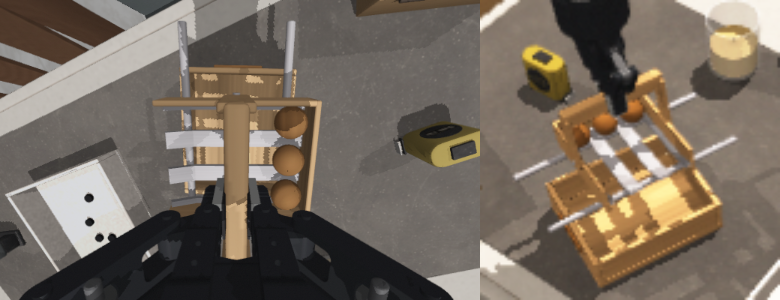

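The wrist view shows the sieve over the box with three balls at its back, and four buttons in the tray at (88,198), (89,222), (98,238) and (112,238). I lower it and tip it slowly.

{"fn": "arm_command", "kwargs": {
  "rows": [
    {"fingers": -1,"x": 0,"y": 0.002,"z": 0.008,"ax": 0,"ay": 0,"az": 0},
    {"fingers": -1,"x": 0,"y": 0.002,"z": 0.008,"ax": 0,"ay": 0,"az": 0},
    {"fingers": -1,"x": 0,"y": 0.002,"z": 0.008,"ax": 0,"ay": 0,"az": 0},
    {"fingers": -1,"x": 0,"y": 0,"z": 0,"ax": -3,"ay": 0,"az": 0},
    {"fingers": -1,"x": 0,"y": 0,"z": 0,"ax": -3,"ay": 0,"az": 0},
    {"fingers": -1,"x": 0,"y": 0,"z": 0,"ax": -3,"ay": 0,"az": 0},
    {"fingers": -1,"x": 0,"y": 0,"z": 0,"ax": -3,"ay": 0,"az": 0},
    {"fingers": -1,"x": 0,"y": 0,"z": 0,"ax": -2,"ay": 0,"az": 0},
    {"fingers": -1,"x": 0,"y": 0,"z": 0,"ax": -2,"ay": 0,"az": 0},
    {"fingers": -1,"x": 0,"y": 0,"z": 0,"ax": 0,"ay": 0,"az": 0}
  ]
}}

```text
clock: 10.02
tcp_pos: [0.5412, 0.1645, 0.1813]
orientation: [0.595, 3.046, 0.239]
contact_force: [-0.6, -0.3, -3.6]
grip_width: 0.0121
gripper_force: 98.4
```

{"fn": "arm_command", "kwargs": {
  "rows": [
    {"fingers": -1,"x": 0,"y": 0,"z": 0,"ax": 0,"ay": 0,"az": 0},
    {"fingers": -1,"x": 0,"y": 0,"z": 0,"ax": 0,"ay": 0,"az": 0},
    {"fingers": -1,"x": 0,"y": 0,"z": 0,"ax": -4,"ay": 0,"az": 0},
    {"fingers": -1,"x": 0,"y": 0,"z": 0,"ax": -4,"ay": 0,"az": 0},
    {"fingers": -1,"x": 0,"y": 0,"z": 0,"ax": -4,"ay": 0,"az": 0},
    {"fingers": -1,"x": 0,"y": 0,"z": 0,"ax": -4,"ay": 0,"az": 0},
    {"fingers": -1,"x": 0,"y": 0,"z": 0,"ax": -4,"ay": 0,"az": 0},
    {"fingers": -1,"x": 0,"y": 0,"z": 0,"ax": 0,"ay": 0,"az": 0}
  ]
}}

```text
clock: 10.68
tcp_pos: [0.5415, 0.164, 0.1811]
orientation: [0.568, 2.898, 0.75]
contact_force: [-0.2, -1.5, -3.2]
grip_width: 0.0123
gripper_force: 98.6
```

```bash
python3 go.py "[.541,.166,.182]"
```

```text
t 10.6833 tcp [0.5415 0.164  0.1811] joints [-0.21  0.31  0.04  2.1  -0.83  0.61  1.67]
toolaxes cols
 [[-0.926  0.33   0.181]
 [ 0.377  0.81   0.449]
 [ 0.002  0.485 -0.875]]
shift in tool axes [0.0012 0.002  0.    ]
```

{"fn": "arm_command", "kwargs": {
  "rows": [
    {"fingers": -1,"x": 0,"y": 0,"z": 0,"ax": -3,"ay": 0,"az": 0},
    {"fingers": -1,"x": 0,"y": 0,"z": 0,"ax": -3,"ay": 0,"az": 0},
    {"fingers": -1,"x": 0,"y": 0,"z": 0,"ax": -3,"ay": 0,"az": 0},
    {"fingers": -1,"x": 0,"y": 0,"z": 0,"ax": -2,"ay": 0,"az": 0},
    {"fingers": -1,"x": 0,"y": 0,"z": 0,"ax": 0,"ay": 0,"az": 0},
    {"fingers": -1,"x": 0,"y": 0,"z": 0,"ax": 0,"ay": 0,"az": 0},
    {"fingers": -1,"x": 0,"y": 0,"z": 0,"ax": 0,"ay": 0,"az": 0},
    {"fingers": -1,"x": 0,"y": 0,"z": 0,"ax": 0,"ay": 0,"az": 0},
    {"fingers": -1,"x": 0,"y": 0,"z": 0,"ax": 0,"ay": 0,"az": 0}
  ]
}}

```text
clock: 11.43
tcp_pos: [0.5422, 0.1676, 0.1828]
orientation: [0.536, 2.785, 1.013]
contact_force: [-0.3, 0.4, -2.5]
grip_width: 0.0123
gripper_force: 98.7
```

```bash
python3 go.py "[.541,.166,.182]"; python3 - <<'E'
from bench import r
import cv2,numpy as np
a=[cv2.resize(r.grab_frame("wrist")["frame"][:,:],(480,300)),cv2.resize(r.grab_frame("side")["frame"][140:260,200:320],(300,300))]
cv2.imwrite("pics/s5.png",np.hstack(a)[:,:,::-1])
E
```

```text
t 11.4333 tcp [0.5422 0.1676 0.1828] joints [-0.02  0.34 -0.09  2.15 -1.17  0.63  2.06]
toolaxes cols
 [[-0.928  0.284  0.239]
 [ 0.372  0.712  0.596]
 [-0.001  0.642 -0.766]]
shift in tool axes [ 0.0005 -0.002  -0.0006]
```

View pics/s5.png

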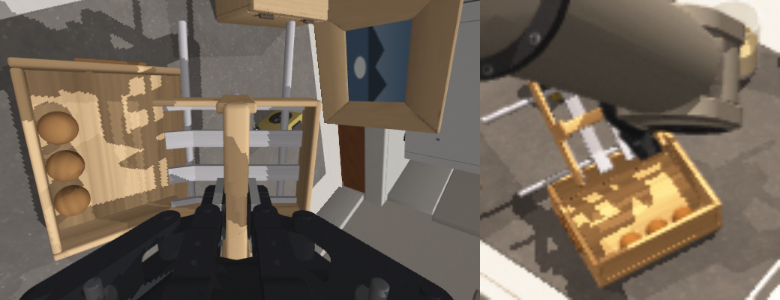

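All three balls lie in the box, at (58,128), (66,165) and (72,200) in the wrist view, and the sieve is empty. I level it and carry it back.

{"fn": "arm_command", "kwargs": {
  "rows": [
    {"fingers": -1,"x": 0,"y": 0,"z": 0,"ax": 5,"ay": 0,"az": 0},
    {"fingers": -1,"x": 0,"y": 0,"z": 0,"ax": 5,"ay": 0,"az": 0},
    {"fingers": -1,"x": 0,"y": 0,"z": 0,"ax": 5,"ay": 0,"az": 0},
    {"fingers": -1,"x": 0,"y": 0,"z": 0,"ax": 5,"ay": 0,"az": 0},
    {"fingers": -1,"x": 0,"y": 0,"z": 0,"ax": 5,"ay": 0,"az": 0},
    {"fingers": -1,"x": 0,"y": 0,"z": 0,"ax": 5,"ay": 0,"az": 0},
    {"fingers": -1,"x": 0,"y": 0,"z": 0,"ax": 5,"ay": 0,"az": 0},
    {"fingers": -1,"x": 0,"y": 0,"z": 0,"ax": 5,"ay": 0,"az": 0},
    {"fingers": -1,"x": 0,"y": 0,"z": 0,"ax": 0,"ay": 0,"az": 0},
    {"fingers": -1,"x": 0,"y": 0,"z": 0,"ax": 0,"ay": 0,"az": 0}
  ]
}}

```text
clock: 12.37
tcp_pos: [0.5418, 0.1688, 0.1822]
orientation: [0.592, 3.085, 0.006]
contact_force: [0.4, -0.6, -3.0]
grip_width: 0.0123
gripper_force: 98.7
```

{"fn": "arm_command", "kwargs": {
  "rows": [
    {"fingers": -1,"x": 0,"y": 0,"z": -0.008,"ax": 0,"ay": 0,"az": -5},
    {"fingers": -1,"x": 0,"y": 0,"z": -0.008,"ax": 0,"ay": 0,"az": -5},
    {"fingers": -1,"x": 0,"y": 0,"z": -0.008,"ax": 0,"ay": 0,"az": -5},
    {"fingers": -1,"x": 0,"y": 0,"z": 0,"ax": 0,"ay": 0,"az": -5},
    {"fingers": -1,"x": 0,"y": 0,"z": 0,"ax": 0,"ay": 0,"az": 0},
    {"fingers": -1,"x": 0,"y": 0,"z": 0,"ax": 0,"ay": 0,"az": 0}
  ]
}}

```text
clock: 12.87
tcp_pos: [0.5416, 0.1652, 0.2063]
orientation: [0.06, 3.141, 0.005]
contact_force: [-0.0, -0.2, -3.0]
grip_width: 0.0122
gripper_force: 98.7
```

```bash
python3 go.py "[.596,-.148,.207]"
```

```text
t 12.8667 tcp [0.5416 0.1652 0.2063] joints [-0.59  0.35  0.23  1.88 -0.1   0.92  1.22]
toolaxes cols
 [[-0.999  0.038  0.   ]
 [ 0.038  0.999  0.003]
 [ 0.     0.003 -1.   ]]
shift in tool axes [-0.0663 -0.3109 -0.0016]
```

{"fn": "arm_command", "kwargs": {
  "rows": [
    {"fingers": -1,"x": -0.0066,"y": -0.0311,"z": 0,"ax": 0,"ay": 0,"az": 0},
    {"fingers": -1,"x": -0.0066,"y": -0.0311,"z": 0,"ax": 0,"ay": 0,"az": 0},
    {"fingers": -1,"x": -0.0066,"y": -0.0311,"z": 0,"ax": 0,"ay": 0,"az": 0},
    {"fingers": -1,"x": -0.0066,"y": -0.0311,"z": 0,"ax": 0,"ay": 0,"az": 0},
    {"fingers": -1,"x": -0.0066,"y": -0.0311,"z": 0,"ax": 0,"ay": 0,"az": 0},
    {"fingers": -1,"x": -0.0066,"y": -0.0311,"z": 0,"ax": 0,"ay": 0,"az": 0},
    {"fingers": -1,"x": -0.0066,"y": -0.0311,"z": 0,"ax": 0,"ay": 0,"az": 0},
    {"fingers": -1,"x": -0.0066,"y": -0.0311,"z": 0,"ax": 0,"ay": 0,"az": 0},
    {"fingers": -1,"x": -0.0066,"y": -0.0311,"z": 0,"ax": 0,"ay": 0,"az": 0},
    {"fingers": -1,"x": -0.0066,"y": -0.0311,"z": 0,"ax": 0,"ay": 0,"az": 0}
  ]
}}

```text
clock: 13.7
tcp_pos: [0.5969, -0.1483, 0.2055]
orientation: [0.058, 3.141, 0.004]
contact_force: [1.3, 0.4, -3.8]
grip_width: 0.012
gripper_force: 98.8
```

{"fn": "arm_command", "kwargs": {
  "rows": [
    {"fingers": -1,"x": 0,"y": 0,"z": 0,"ax": 0,"ay": 0,"az": -0.6},
    {"fingers": -1,"x": 0,"y": 0,"z": 0,"ax": 0,"ay": 0,"az": 0},
    {"fingers": -1,"x": 0,"y": 0,"z": 0,"ax": 0,"ay": 0,"az": 0}
  ]
}}

```text
clock: 13.95
tcp_pos: [0.5969, -0.1461, 0.2054]
orientation: [-0.04, -3.141, -0.004]
contact_force: [0.0, 0.7, -3.7]
grip_width: 0.0127
gripper_force: 98.8
```

```bash
python3 go.py "[.596,-.148,.153]"
```

```text
t 13.95 tcp [ 0.5969 -0.1461  0.2054] joints [-0.1   0.44  0.32  1.77 -0.17  0.97  1.83]
toolaxes cols
 [[-1.     0.025 -0.   ]
 [ 0.025  1.     0.003]
 [ 0.     0.003 -1.   ]]
shift in tool axes [ 0.0009 -0.0021  0.0524]
```

{"fn": "arm_command", "kwargs": {
  "rows": [
    {"fingers": -1,"x": 0,"y": 0,"z": 0.012,"ax": 0,"ay": 0,"az": 0},
    {"fingers": -1,"x": 0,"y": -0.001,"z": 0.014,"ax": 0,"ay": 0,"az": 0},
    {"fingers": -1,"x": 0,"y": 0,"z": 0.012,"ax": 0,"ay": 0,"az": 0},
    {"fingers": -1,"x": 0,"y": 0,"z": 0.007,"ax": 0,"ay": 0,"az": 0},
    {"fingers": -1,"x": 0,"y": 0,"z": 0.003,"ax": 0,"ay": 0,"az": 0},
    {"fingers": -1,"x": 0,"y": 0,"z": 0.002,"ax": 0,"ay": 0,"az": 0},
    {"fingers": -1,"x": 0,"y": 0,"z": 0,"ax": 0,"ay": 0,"az": 0},
    {"fingers": -1,"x": 0,"y": 0,"z": 0,"ax": 0,"ay": 0,"az": 0}
  ]
}}

```text
clock: 14.62
tcp_pos: [0.598, -0.1472, 0.1564]
orientation: [0.036, 3.14, 0.002]
contact_force: [0.1, -0.0, -3.7]
grip_width: 0.0122
gripper_force: 99.0
```

{"fn": "arm_command", "kwargs": {
  "rows": [
    {"fingers": -1,"x": 0,"y": 0,"z": 0.002,"ax": 0,"ay": 0,"az": 0},
    {"fingers": -1,"x": 0,"y": 0,"z": 0.0015,"ax": 0,"ay": 0,"az": 0},
    {"fingers": -1,"x": 0,"y": 0,"z": 0,"ax": 0,"ay": 0,"az": 0},
    {"fingers": -1,"x": 0,"y": 0,"z": 0,"ax": 0,"ay": 0,"az": 0}
  ]
}}

```text
clock: 14.95
tcp_pos: [0.5981, -0.1473, 0.1532]
orientation: [0.036, 3.14, 0.002]
contact_force: [-0.9, 0.7, 1.4]
grip_width: 0.0126
gripper_force: 99.6
```

Contact force is now upward, so the sieve is resting on the rim. I release and retreat.

{"fn": "arm_command", "kwargs": {
  "rows": [
    {"fingers": 0,"x": 0,"y": 0,"z": 0,"ax": 0,"ay": 0,"az": 0},
    {"fingers": 0.5,"x": 0,"y": 0,"z": 0,"ax": 0,"ay": 0,"az": 0},
    {"fingers": 1,"x": 0,"y": 0,"z": 0,"ax": 0,"ay": 0,"az": 0},
    {"fingers": 1,"x": 0,"y": 0,"z": 0,"ax": 0,"ay": 0,"az": 0},
    {"fingers": 1,"x": 0,"y": 0,"z": 0,"ax": 0,"ay": 0,"az": 0},
    {"fingers": 1,"x": 0,"y": 0,"z": 0,"ax": 0,"ay": 0,"az": 0},
    {"fingers": 1,"x": 0,"y": 0,"z": 0,"ax": 0,"ay": 0,"az": 0},
    {"fingers": 1,"x": 0,"y": 0,"z": -0.01,"ax": 0,"ay": 0,"az": 0},
    {"fingers": 1,"x": 0,"y": 0,"z": -0.02,"ax": 0,"ay": 0,"az": 0},
    {"fingers": 1,"x": 0,"y": 0,"z": -0.025,"ax": 0,"ay": 0,"az": 0}
  ]
}}

```text
clock: 15.78
tcp_pos: [0.5965, -0.1471, 0.2073]
orientation: [-0.036, -3.138, -0.003]
contact_force: [0.1, -0.2, 0.2]
grip_width: 0.0855
gripper_force: 0.0
```

{"fn": "arm_command", "kwargs": {
  "rows": [
    {"fingers": 1,"x": 0,"y": 0,"z": -0.03,"ax": 0,"ay": 0,"az": 0},
    {"fingers": 1,"x": 0,"y": 0,"z": -0.03,"ax": 0,"ay": 0,"az": 0},
    {"fingers": 1,"x": 0,"y": 0,"z": 0,"ax": 0,"ay": 0,"az": 0},
    {"fingers": 1,"x": 0,"y": 0,"z": 0,"ax": 0,"ay": 0,"az": 0}
  ]
}}

```text
clock: 16.12
tcp_pos: [0.5987, -0.1478, 0.2704]
orientation: [0.036, 3.136, 0.002]
contact_force: [0.5, -0.5, -1.1]
grip_width: 0.0854
gripper_force: 0.0
```

```bash
python3 - <<'E'
from bench import r
from h import *
f=r.grab_frame("wrist");P=pts(f);cv2.imwrite("pics/wrist6.png",f["frame"][:,:,::-1])
z=P[...,2]
for lo,hi,n in((.15,.172,"bar"),(.085,.1,"walls"),(.042,.056,"rim")):
    m=((z>lo)&(z<hi)&(abs(P[...,0]-.595)<.15)&(abs(P[...,1]+.15)<.11))
    q=P[m];print(n,rect(q[:,:2]),np.median(q[:,2]))
m=((z>.155)&(z<.17)&(abs(P[...,1]+.15)<.02));q=P[m];A=np.c_[q[:,:2]-q[:,:2].mean(0),np.ones(len(q))]
print("slope",np.linalg.lstsq(A,q[:,2],rcond=None)[0].round(3))
E
python3 btn.py
```

```text
bar (array([ 0.5968, -0.1495]), array([0.0213, 0.1217]), 88.61) 0.1600023665962379
walls (array([ 0.5942, -0.1488]), array([0.1368, 0.1192]), 88.65) 0.09092231324911343
rim (array([ 0.5959, -0.1533]), array([0.1909, 0.2437]), 89.02) 0.0490376931174375
slope [-0.001 -0.004  0.16 ]
[ 0.5977 -0.1474  0.2685]
wrist [273  56  87  16 602] [ 0.479 -0.143 -0.001]
wrist [264  58   1   5   5] [ 0.477 -0.199  0.054]
wrist [366  62  24   9 184] [ 0.479 -0.072 -0.001]
wrist [232  65  33   7 197] [ 0.478 -0.226 -0.001]
wrist [370 130  11  98 441] [ 0.596 -0.086  0.079]
wrist [291 167   7   1   7] [ 0.597 -0.176  0.011]
wrist brown [246 124  55   1  55] [ 0.539 -0.188  0.091]
wrist brown [329 124  57   2  58] [ 0.541 -0.107  0.091]
wrist brown [375 128   8  95 113] [ 0.59  -0.085  0.091]
wrist brown [323 224  53  15  73] [ 0.65  -0.119  0.091]
wrist brown [252 229  55   4  78] [ 0.649 -0.179  0.091]
wrist brown [252 231  22   2  22] [ 0.652 -0.207  0.091]
wrist brown [357 231  22   2  39] [ 0.654 -0.094  0.091]
side [358 247   3   3   8] [ 0.631 -0.152  0.012]
side [363 251   4   5  15] [ 0.626 -0.175  0.012]
side [357 260   5   4  10] [ 0.593 -0.175  0.012]
side [342 265   4   5  18] [ 0.549 -0.148  0.013]
side [304 269  35  23 153] [ 0.482 -0.114  0.001]
side [338 293  22  14  79] [ 0.48  -0.214  0.001]
side brown [326 219  31  25 144] [ 0.63  -0.085  0.079]
side brown [360 224  26  23 163] [ 0.65  -0.17   0.081]
side brown [323 243  42  31 272] [ 0.541 -0.151  0.078]
```

View pics/wrist6.png

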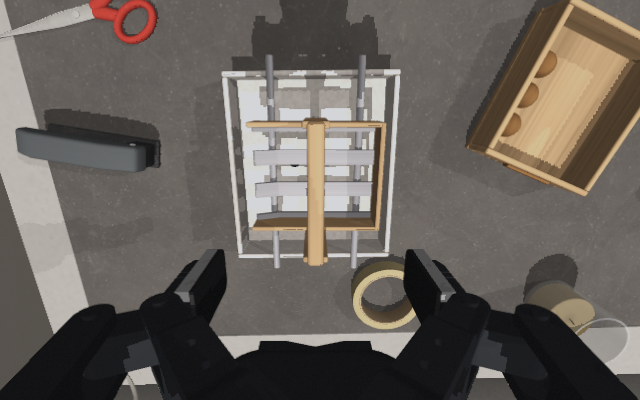

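The wrist view shows the empty sieve level on the rim with its bar at (316,190). The three balls are in the box at (545,64), (528,95) and (511,125), and the bystanders have not moved. The side view puts all four buttons in the tray, so I hand in.

```bash
python3 -c "
from bench import r
print(r.hand_in())"
```

```text
the job is handed in; nothing more can be done
None
```

Job handed in at about 16 s on the robot's clock; the interface returned no verdict. In the last pictures, all four buttons were in the tray, the three balls in the storage box, and the empty sieve level on the tray rim.

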